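# Move the deep drip bucket from the tint dispenser to the drain rack

## Robot

A 6-joint arm with a two-finger parallel gripper is mounted at the origin on the work surface. World frame = base frame: x ahead of the robot, y to its left, z up, the work surface at z = 0. Lengths are in mm, angles in rad, forces in N, time in s.
With the tool pointing down it reaches from about 350 to 775 mm from the base axis. Payload 7.3 kg.
Tool frame: the origin (TCP) lies midway between the tips of the shut fingers; the grasp point (between the pads) lies 19 mm behind it; z points along the fingers, y is the line along which they close (so a half turn about z gives the same grasp; the last joint's range is limited). The gripper opens to 92 mm and grips with 3 to 60 N. Pads are 19 mm wide; open, the fingers measure 130 mm over their backs; the gripper's body (75 mm by 190 mm) begins 47 mm behind the grasp point.
Start: joints at [-1.42, 0.342, 1.524, -0, 1.275, -0.146], TCP at [153.565, -502.059, 226.741] pointing down, gripper open.
Joint ranges: [-2.53, 2.53], [-0.77, 2.02], [0.04, 2.7], [-1, 4.14], [0.28, 2.66], [-3.11, 3.11]. Speed limits (rad/s): [2.57, 2.57, 3.14, 3.14, 3.14, 3.14].

## Interface

Orientations are given as [roll, pitch, yaw] about the fixed x, y, z axes, in that order (R = Rz(yaw) Ry(pitch) Rx(roll)).
In Python, from plant import bot gives the robot as it stands. The module is installed in compiled form; this text tells all that it offers.
- The arm moves only by the shell command python3 -m crank 'ROWS' [OPENING]. ROWS is JSON, a list of rows, each a list of 6 numbers: the shift along the tool's x, y, z in m, then the turn, a rotation vector about the tool's x, y, z in rad. In form: [[dx, dy, dz, wx, wy, wz], ...]. A call has 1 to 5 rows; each row shifts and turns the commanded pose from where the row before left it, along the tool's axes as they then stand; what a row does not reach is not made up. A row lasts 1/8 s, in which the tool goes at most 62.5 mm and 10.7 degrees, less where a joint would pass 70% of its speed; a pose out of reach is approached as far as the arm can. A call is refused whole if a number of a shift passes 0.0625 or a number of a turn 0.188, either way. A call with a gripper value outside its range is refused whole. OPENING is the opening in per cent of the stroke, from 0 (shut) to 100 (fully open), set as the call begins (- or left out, the last holds). The fingers move at their own pace and stop on an object; the grip force is fixed at half the most. Time passes only in rows, so rows that do not move let the fingers close. It gives the time, the measured TCP pose, the force, the opening and the grip force at its end, in the units of the state.
- bot.get_obs(): the state, without advancing time (a new reading comes with each control period).
- bot.capture(name): name is "scene" or "top" or "wrist"; returns a dict with "color" (420x560x3 uint8, blue, green, red), "fov_y" (degrees; the focal length in pixels is half the picture's height over the tangent of half this angle, whatever the lens; pixels are square), "cx", "cy" (the principal point, pixels), "extrinsics" (4x4, takes a point from world to camera coordinates); the wrist camera has in their place "tool_from_camera" (4x4, takes a point from camera to tool coordinates, whose origin is the TCP and whose axes are the flange's). Camera axes: x right, y up, looking along -z (the intrinsics and any distortion apply to the point x, -y, -z); pixel columns grow to the right and rows downward; lengths in mm; the calibration is good to about 2 mm. A picture is of the moment at which its call begins: read the wrist's pose just before it. There is no depth.
- bot.close_job(): hands the job in; it is judged then, once.
The state is a dict: "time": time; "joint_positions": joint angles; "dq": joint speeds; "tau": joint torques, N m; "tool_pos": TCP position; "tcp_rot": TCP orientation; "contact_force": force on the tool from outside, world axes, zero at the start; "moment": the same for the moment, N m; "grip_width": finger opening in mm; "finger_force": force on a finger pad.
Only numpy, scipy, OpenCV 4.12 (cv2) and the standard library are available. Lean on these libraries where they do the work, as an engineer would, in place of code of your own. Each camera call takes 0.05 s, during which the arm holds its last target. There are 200 camera calls.

## Task

The deep drip bucket under the tint dispenser's nozzles has to go to the drain rack. Slide the retaining bar fully open by its knob and leave it open, then lift the deep bucket straight up off its notches, keeping it upright without letting it swing or catch, bring it out from under the nozzle beam, and hang it gently by its trunnions in the free bay of the rack (the one with the white dish below), at rest and let go. Leave the two shallow buckets hanging where they are, and do not disturb the bottle, the can and the brush.

Things in the scene. Friction and masses are not known exactly. Their poses are not given: they have to be found in the camera images.
- dispenser: Fixed stand, two bays. Origin: centre of its base on the table; front -x (to the robot), y along the bays, z up. Base 150 x 354 x 10 mm. Bay centres x 0, y +-77.5 mm. Per bay two 6 mm thick plates, 34 mm wide, 44 mm either side of the bay centre, with V notches open at the top (70 degrees, mouth 26 mm): trunnion axis rests at z 120 mm, plate tops z 132 mm.
- nozzle_beam (a point): Middle of the underside of the dispenser's black beam over both bays, 300 mm above the table; axes as the dispenser's. Beam: x +-25, y +-160 mm, 35 mm tall, pumps on top to +116 mm, nozzle stubs 10 mm down. No room for a vertical gripper over a hanging bucket: come from the front, tool leaning about 40 degrees, fingers pointing down and away from the robot.
- beam_post (a point): Foot of the +y blue post (22 mm square, up to the beam) of the dispenser, on the base; dispenser frame x +55, y +165 mm. Its twin stands at y -165 mm. At beam height (z 300 to 336 mm) arms 22 mm wide run from the posts forward to x -20 mm.
- lock_bar (a joint): Sliding retaining bar of the dispenser, m. 0 = locked: a tongue 3 mm above covers the +y trunnion of each bay. Slides along the dispenser's +y to the stop at 0.024 = fully open; trunnions clear from 0.018. Friction 2 N, no spring. Bar at x -82, z 13 to 29 mm; its tongues and uprights (12 mm wide in y) at x -44 to +8 mm, up to z 132 mm, 49 to 61 mm on the +y side of each bay centre when locked.
- lock_knob (a point): Top centre of the bar's black upright knob: 22 mm (x) by 14 mm (y), z 20 to 75 mm above the table, 100 mm in front (-x) of the dispenser's middle, between the bays. The point slides with the bar; axes as the dispenser's. Its upper 45 mm is free and can be pinched across y from above.
- deep_bucket: Loose steel bucket to move, 0.2 to 0.35 kg, in one dispenser bay; the deepest: bottom 80 mm below the trunnion axis. Origin: on the trunnion axis, at the bucket's middle; y along the trunnions, x along the grip bar, z up. Rim 68 mm diameter at z +12 mm, bottom 60 mm. Trunnions 8 mm diameter, to y +-62 mm (14 mm bosses to +-36 mm). Swings freely; same either way round.
- grip_bar (a point): Middle of the deep bucket's rigid black grip bar over its mouth, 42 mm above its trunnion axis; axes as the bucket's. Bar: 44 mm (x), 10 mm (y), 16 mm (z), on two slanting legs at its ends down to the rim. Pinch it across y, at this point.
- shallow_bucket: Loose steel bucket, same trunnions, rim and grip bar as the deep one, but its bottom is only 45 mm below the axis. Hangs in the dispenser's other bay; must stay there. Origin and axes as the deep bucket's.
- rack: Fixed drain rack, open above. Origin: centre of its base on the table; front -x, y along its two bays, z up. Grey base 150 x 300 x 10 mm. Bay centres y +-77.5 mm, same notched plates as the dispenser's: trunnion axis at rest z 120 mm, plate tops z 132 mm. No retaining bar.
- rack_bucket: Another loose shallow bucket (bottom 45 mm below the axis, same trunnions, rim and grip bar) hanging in one bay of the rack; must stay there. Origin and axes as the deep bucket's.
- dish: White drip dish, 60 mm diameter, 12 mm high, fixed on the rack's base below the free bay. Origin: centre of its underside, 10 mm above the table; axes as the rack's.
- hang_point (a point): Where the origin of a bucket properly hung in the rack's free bay lies: on the trunnion axis, midway between the plates, 110 mm above the dish's origin, 120 mm above the table. Axes as the rack's: y along the trunnion axis, z up.
- bottle: White bottle standing on the table between the robot and the stands, 56 mm diameter, 150 mm high. Origin: centre of its underside. Leave alone.
- can: Steel can standing behind (+x side of) the rack, 84 mm diameter, 100 mm high. Origin: centre of its underside. Leave alone.
- brush: Brush lying on the table in front of the rack, about 180 mm long, under 35 mm high. Origin: centre of its underside. Leave alone.

How it is judged (in metres and radians):
On the way, in this order (a step that is already met when the one before it is completed fails the run):
1. the retaining bar is slid open (20 mm or more) (value of joint lock_bar above 0.02 m), for 0.1 s.
2. the deep bucket is lifted off its notches, upright: 15 mm or more above its seat, still over the dispenser (z of deep_bucket in the frame of dispenser above 0.135 m and angle between deep_bucket's own z axis and vertical below 0.35 rad and x of deep_bucket in the frame of dispenser between -0.04 and 0.04 m), for 0.1 s.
3. the deep bucket hangs in the rack's free bay (x of deep_bucket in the frame of hang_point between -0.005 and 0.005 m and y of deep_bucket in the frame of hang_point between -0.01 and 0.01 m and z of deep_bucket in the frame of hang_point between -0.004 and 0.004 m and angle between deep_bucket's own z axis and vertical below 0.12 rad and angle between the y axis of deep_bucket and the y axis of hang_point, either way round below 0.1 rad and linear speed of deep_bucket below 0.03 m/s and angular speed of deep_bucket below 0.4 rad/s), for 0.2 s.
At the end, for the whole second after the job is handed in: Deep bucket at rest by both trunnions in the rack's free bay, upright within 7 degrees, within 5 mm (x), 10 mm (y), 4 mm (z) of the hang point, trunnions within 6 degrees of the bay's axis; bar left open over 18 mm; both shallow buckets hang within 12 mm of their start (all of step 3 and value of joint lock_bar above 0.018 m and distance of each of shallow_bucket, rack_bucket from where it was at the start of the episode below 0.012 m and angle between each of shallow_bucket, rack_bucket's own z axis and vertical below 0.2 rad); the robot touches nothing.
It fails at once if the deep bucket is tipped or swings more than 26 degrees from upright (angle between deep_bucket's own z axis and vertical above 0.45 rad).
It fails at once if the deep bucket catches on or is forced against the dispenser or its bar (over 25 N) (contact force between deep_bucket and dispenser above 25 N or contact force between deep_bucket and lock_bar above 25 N).
It fails at once if the deep bucket is dropped or forced onto the rack (over 30 N) (contact force between deep_bucket and rack above 30 N).
It fails at once if a shallow bucket is lifted, shifted over 20 mm or swung more than 23 degrees (distance of any of shallow_bucket, rack_bucket from where it was at the start of the episode above 0.02 m or angle between any of shallow_bucket, rack_bucket's own z axis and vertical above 0.4 rad).
It fails at once if the bottle, the can or the brush is moved more than 25 mm (distance of any of bottle, can, brush from where it was at the start of the episode above 0.025 m).
It also fails if it takes over 66 s, if anything falls off the work surface, if the arm or the gripper's body presses on something with over 40 N, if the wrist force passes 120 N, or if a joint passes its speed limit or range.

## Working session

There is one attempt and no reset: what is moved stays moved. The work goes in short steps, Python scripts to look and compute and a shell command to move; the robot and the scene stay as the last step left them, time stands still between calls to the robot, and variables do not carry over. Pictures are saved under pics/ and viewed, at most 10 in all, crops included, and the job is handed in when it is done.

```bash
mkdir -p pics; python3 - <<'E'
from plant import bot
import cv2,numpy as np
np.set_printoptions(precision=4,suppress=True)
for n in("scene","top"):
    c=bot.capture(n);cv2.imwrite(f"pics/{n}0.png",c["color"]);print(n,c["fov_y"],c["cx"],c["cy"],[k for k in c]);print(c["extrinsics"])
print(bot.get_obs())
E
```

```text
scene 52.80052867143026 274.48068778877416 213.45337056882647 ['color', 'fov_y', 'cx', 'cy', 'extrinsics']
[[    0.3083     0.9513     0.004   -198.5042]
 [   -0.7104     0.2274     0.6661   266.6778]
 [    0.6327    -0.2082     0.7459 -1559.8553]
 [    0.         0.         0.         1.    ]]
top 43.365860433468804 278.5910867361668 203.00352658152684 ['color', 'fov_y', 'cx', 'cy', 'extrinsics']
[[    0.0219    -0.9995    -0.0227    48.58  ]
 [    0.998      0.0206     0.0592  -561.5665]
 [   -0.0587    -0.0239     0.998  -1402.1166]
 [    0.         0.         0.         1.    ]]
{'time': 0.1, 'joint_positions': array([-1.42  ,  0.3427,  1.5249, -0.    ,  1.2754, -0.146 ]), 'dq': array([-0.0001, -0.0003, -0.0009,  0.0001,  0.0004,  0.0005]), 'tau': array([  0.0013, -43.2005, -24.4694,   0.0719,   0.0527,  -0.0001]), 'tool_pos': array([ 153.5019, -501.7038,  226.1243]), 'tcp_rot': array([-3.1403, -0.0002,  0.2968]), 'contact_force': array([-0.019 , -0.1979, -1.0606]), 'moment': array([0.0052, 0.0623, 0.0425]), 'finger_force': 0.0, 'grip_width': 91.80631840209705}
```

View pics/scene0.png

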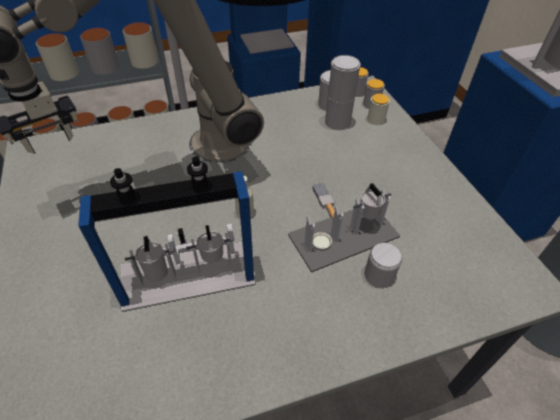

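View pics/top0.png

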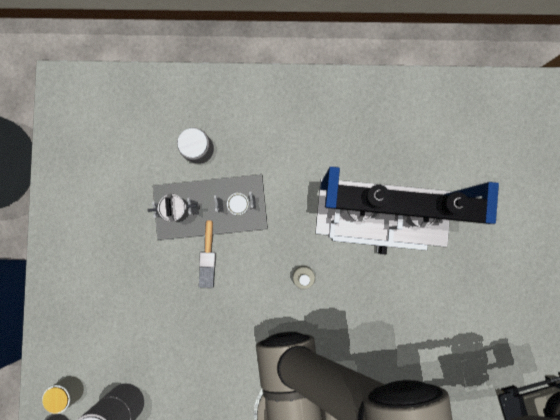

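The scene view shows the deep bucket in the dispenser's -y bay (150,262), with the shallow one at (210,247). The dish is in the rack's -y bay (320,241), and the rack bucket is at (373,205). The top view shows the rack at (210,207), the dish at (238,204), the knob at (382,250) and the bottle at (303,277). Next I'll look at crops and compute the base corners.

```bash
cat > h.py <<'E'
from plant import bot
import cv2,numpy as np
from scipy.spatial.transform import Rotation as R
np.set_printoptions(precision=4,suppress=True)
def ray(c,uv,T=None):
    "camera centre and direction in world; T world_from_camera"
    if T is None: T=np.linalg.inv(c["extrinsics"])
    f=210/np.tan(np.radians(c["fov_y"])/2)
    d=T[:3,:3]@np.array([(uv[0]-c["cx"])/f,-(uv[1]-c["cy"])/f,-1])
    return T[:3,3],d/np.linalg.norm(d)
def onz(c,uv,z,T=None):
    o,d=ray(c,uv,T);return o+d*(z-o[2])/d[2]
def proj(c,p,T=None):
    E=c["extrinsics"] if T is None else np.linalg.inv(T)
    q=E[:3,:3]@np.asarray(p,float)+E[:3,3];f=210/np.tan(np.radians(c["fov_y"])/2)
    return np.array([c["cx"]+f*q[0]/-q[2],c["cy"]+f*q[1]/q[2]])
def tri(rs):
    A=0;b=0
    for o,d in rs:
        P=np.eye(3)-np.outer(d,d);A=A+P;b=b+P@o
    return np.linalg.solve(A,b)
def wrist():
    s=bot.get_obs();c=bot.capture("wrist")
    T=np.eye(4);T[:3,:3]=R.from_euler("xyz",s["tcp_rot"]).as_matrix();T[:3,3]=s["tool_pos"]
    return c,T@c["tool_from_camera"]
E
python3 - <<'E'
from h import *
c=bot.capture("top");im=c["color"]
a=cv2.resize(im[160:255,310:510],None,fx=4,fy=3.1*4/3.1,interpolation=cv2.INTER_CUBIC)[:, :800]
b=cv2.resize(im[125:295,140:280],None,fx=1.2,fy=1.2)
s=bot.capture("scene")["color"]
b=cv2.resize(im[170:245,145:275],None,fx=3,fy=3,interpolation=cv2.INTER_CUBIC)
d=cv2.resize(s[170:310,75:265],None,fx=1.55,fy=1.55,interpolation=cv2.INTER_CUBIC)
o=np.zeros((600,800,3),np.uint8);o[:380]=a;
o[380:380+217][:, :390]=b[:217,:390];o[380:597,400:400+d.shape[1]]=d[:217]
cv2.imwrite("pics/c1.png",o)
hsv=cv2.cvtColor(im,cv2.COLOR_BGR2HSV)
# dish
m=((im.min(2)>150)).astype(np.uint8)
n,l,st,ce=cv2.connectedComponentsWithStats(m)
for i in range(1,n):
    if st[i,4]>60: print("white",st[i],ce[i])
# rack base dark grey
g=cv2.cvtColor(im,cv2.COLOR_BGR2GRAY)
print(im[225,230],im[190,160],im[260,230])
m=((g<im[225,230].mean()+12)&(g>50)).astype(np.uint8);m[:, :140]=0;m[:, 285:]=0;m[:165]=0;m[255:]=0
m=cv2.morphologyEx(m,cv2.MORPH_OPEN,np.ones((5,5)))
k=max(cv2.findContours(m,0,1)[0],key=cv2.contourArea);r=cv2.minAreaRect(k);print("rack",r)
for p in cv2.boxPoints(r):print(p,onz(c,p,10))
E
```

```text
white [18 34 14  9 73] [24.137  37.9315]
white [ 32  34  55  18 474] [56.0781 39.6941]
white [ 0 36 12 14 73] [ 4.1918 41.4795]
white [    18     36    542    384 145134] [277.7246 215.7794]
white [437  41  20  24 197] [447.9289  50.665 ]
white [547  44  13  13 104] [554.0962  49.8173]
white [  0  50  20  27 206] [ 7.233  65.6311]
white [ 23 110  10  16 115] [ 28.0783 117.487 ]
white [227 192  22  23 398] [237.4322 203.4171]
white [158 195  11  26 129] [162.6047 208.7519]
white [172 194  14  26 238] [177.5336 206.4538]
white [419 346  33  17 310] [432.7516 353.5419]
white [451 396  53  24 928] [477.3244 409.2812]
[132 133 132] [123 126 123] [161 168 166]
rack ((209.39044189453125, 206.9589080810547), (56.63446807861328, 111.43695068359375), 83.9909896850586)
[151.0137 184.6302] [603.7503 408.9928  10.    ]
[261.8384 172.9644] [641.4799 107.9141  10.    ]
[267.7672 229.2877] [489.3063  88.2944  10.    ]
[156.9425 240.9534] [451.2984 387.3229  10.    ]
```

View pics/c1.png

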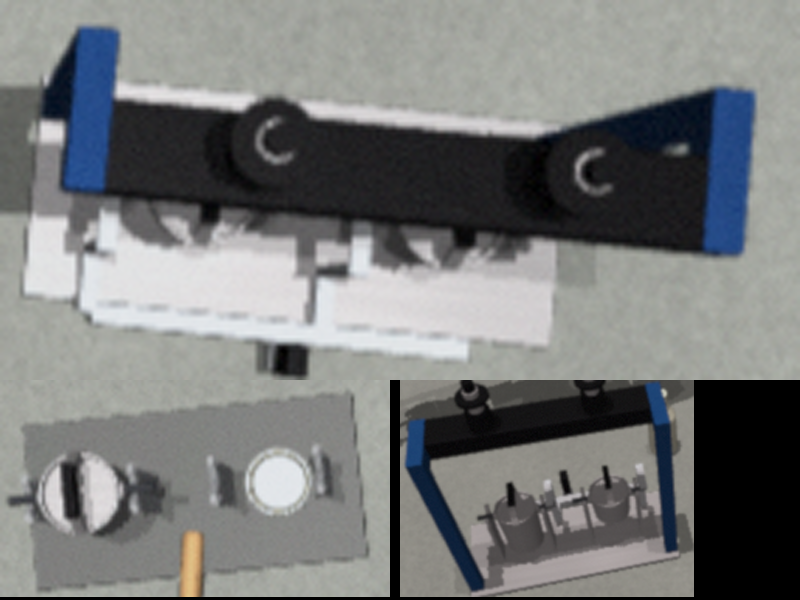

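The crop shows the dispenser base's front corners at about (316.2,233.3) and (447.5,246.2) and its back-left corner at about (321,179). The knob top is at about (383,249) and the dish at (237.4,203.4).

```bash
python3 - <<'E'
from h import *
c=bot.capture("top");s=bot.capture("scene")
print("cam",np.linalg.inv(c["extrinsics"])[:3,3],np.linalg.inv(s["extrinsics"])[:3,3])
a=onz(c,(316.2,233.3),10);b=onz(c,(447.5,246.2),10);e=onz(c,(321.2,178.8),10)
print("base",a,b,e,np.linalg.norm(a-b),np.linalg.norm(a-e))
y=(a-b)/np.linalg.norm(a-b);yaw=np.arctan2(-y[0],y[1]);x=np.array([y[1],-y[0],0])
C=(a+b)/2+75*x;print("disp",C,"yaw",yaw)
F=lambda p:C*[1,1,0]+p[0]*x+p[1]*y+np.array([0,0,p[2]])
for n,p in dict(knob=(-100,0,75),deepgrip=(0,-77.5,170),shgrip=(0,77.5,170),beamR=(-25,-160,336),beamL=(-25,160,336)).items():
    print(n,F(p),"top",proj(c,F(p)),"scene",proj(s,F(p)))
print("dish",onz(c,(237.43,203.42),22))
yw=.126;ry=np.array([-np.sin(yw),np.cos(yw),0]);rc=np.array([546.5,248,0]);h=rc-77.5*ry;print("hang from base",h,"bucket",rc+77.5*ry, "top", proj(c,h+[0,0,22]))
o=bot.get_obs();w,T=wrist();print(w["tool_from_camera"],w["fov_y"])
m=(c["color"].max(2)<45).astype(np.uint8)
n,l,st,ce=cv2.connectedComponentsWithStats(m)
for i in range(1,n):
    if 15<st[i,4] and 370<ce[i][0]<400: print(st[i],ce[i])
# bottle cap
print("bottle",onz(c,(304,280),150))
E
```

```text
cam [ 477.1299   26.5536 1433.6282] [1237.5698 -196.535   986.6431]
base [481.3699 -42.175   10.    ] [ 454.6714 -392.6036   10.    ] [628.7288 -53.0606  10.    ] 351.4442204033619 147.76047791607562
disp [ 542.8039 -223.0869   10.    ] yaw -0.0760411817933693
knob [ 443.0929 -215.4901   75.    ] top [385.1495 249.758 ] scene [178.8012 230.3728]
deepgrip [ 536.9164 -300.363   170.    ] top [428.5038 212.1748] scene [143.966  242.1071]
shgrip [ 548.6914 -145.8109  170.    ] top [363.3973 205.8901] scene [207.4011 230.7001]
beamR [ 505.7213 -380.7254  336.    ] top [488.716  224.7583] scene [ 86.9369 192.7074]
beamL [530.031  -61.6501 336.    ] top [333.6081 209.7299] scene [233.8049 169.4657]
dish [556.728  170.8046  22.    ]
hang from base [556.2392 171.1144   0.    ] bucket [536.7608 324.8856   0.    ] top [237.31   203.5995]
[[   0.0001    0.962     0.2729   73.7505]
 [   1.        0.       -0.0005    0.0614]
 [  -0.0005    0.2729   -0.962  -158.2574]
 [   0.        0.        0.        1.    ]] 60.458863326291734
[379 247   7   7  45] [382.0889 249.7333]
[ 278  346  168   74 2714] [379.2483 386.608 ]
bottle [367.8811  -8.0341 150.    ]
```

```bash
R='[[0.0317,-0.0193,-0.0024,0,0,0],[0.0317,-0.0193,-0.0024,0,0,0],[0.0317,-0.0193,-0.0024,0,0,0],[0.0317,-0.0193,-0.0024,0,0,0],[0.0317,-0.0193,-0.0024,0,0,0]]' ; unset R
python3 -m crank '[[0.0317,-0.0193,-0.0024,0,0,0],[0.0317,-0.0193,-0.0024,0,0,0],[0.0317,-0.0193,-0.0024,0,0,0],[0.0317,-0.0193,-0.0024,0,0,0],[0.0317,-0.0193,-0.0024,0,0,0]]' 60
python3 -m crank '[[0.0317,-0.0193,-0.0024,0,0,0],[0.0317,-0.0193,-0.0024,0,0,0],[0.0317,-0.0193,-0.0024,0,0,0],[0.0317,-0.0193,-0.0024,0,0,0],[0.0317,-0.0193,-0.0024,0,0,0]]'
python3 -m crank '[[0,0,0,0,0,-0.1846],[0,0,0,0,0,-0.1846],[0,0,0,0,0,-0.1846],[0,0,0,0,0,-0.1846],[0,0,0,0,0,-0.1846]]'
python3 -m crank '[[0,0,0,0,0,-0.1846],[0,0,0,0,0,-0.1846],[0,0,0,0,0,-0.1846],[0,0,0,0,0,-0.1846],[0,0,0,0,0,-0.1846]]'
python3 -m crank '[[0,0,0,0,0,-0.1846],[0,0,0,0,0,-0.1846],[0,0,0,0,0,-0.1846],[0,0,0,0,0,-0.1846],[0,0,0,0,0,-0.1846]]'
python3 -m crank '[[0,0,0,0,0,0],[0,0,0,0,0,0]]'
python3 - <<'E'
from h import *
c,T=wrist();cv2.imwrite("pics/w1.png",c["color"]);np.savez("w1.npz",T=T)
print(bot.get_obs())
E
```

```text
time: 0.98
tool_pos: [277.6, -362.5, 238.9]
tcp_rot: [3.141, -0.0, 0.297]
contact_force: [0.2, -0.2, 0.7]
grip_width: 55.7
finger_force: 0.0
time: 1.6
tool_pos: [401.0, -223.8, 250.9]
tcp_rot: [3.141, -0.0, 0.297]
contact_force: [-0.3, -0.3, -0.3]
grip_width: 55.0
finger_force: 0.0
time: 2.22
tool_pos: [400.2, -224.7, 250.7]
tcp_rot: [3.142, 0.0, 1.226]
contact_force: [0.3, -0.1, 0.0]
grip_width: 54.8
finger_force: 0.0
time: 2.85
tool_pos: [400.2, -224.8, 250.7]
tcp_rot: [-3.142, 0.0, 2.149]
contact_force: [0.7, 0.0, 0.7]
grip_width: 54.9
finger_force: 0.0
time: 3.48
tool_pos: [400.2, -224.8, 250.7]
tcp_rot: [-3.141, 0.0, 3.072]
contact_force: [0.1, 0.1, 0.5]
grip_width: 54.9
finger_force: 0.0
time: 3.72
tool_pos: [400.2, -224.8, 250.7]
tcp_rot: [-3.142, 0.0, 3.062]
contact_force: [-0.1, -0.4, 0.2]
grip_width: 55.1
finger_force: 0.0
{'time': 3.775, 'joint_positions': array([-0.6788,  0.2007,  1.6517, -0.0001,  1.2892, -2.1709]), 'dq': array([ 0.0013,  0.    ,  0.0016,  0.0011, -0.0002, -0.0133]), 'tau': array([ -0.0007, -35.6953, -24.5957,  -0.0734,   0.0472,   0.024 ]), 'tool_pos': array([ 400.2382, -224.7601,  250.7226]), 'tcp_rot': array([-3.1415, -0.    ,  3.0629]), 'contact_force': array([ 0.3479, -0.4933,  0.8168]), 'moment': array([ 0.1097, -0.1731,  0.0183]), 'finger_force': 0.0, 'grip_width': 55.0884521335563}
```

View pics/w1.png

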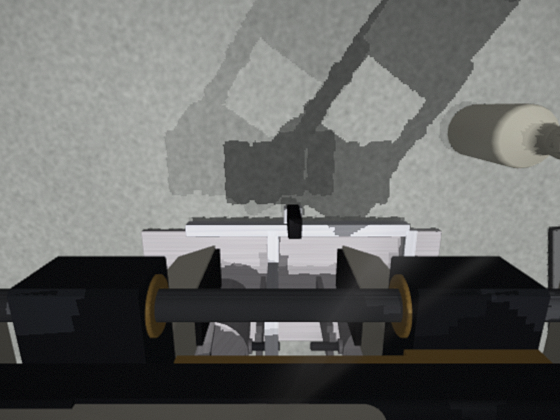

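The wrist view shows the knob at columns 287–302 and rows 206–238, with the base's front corners at about (143,230) and (440,230). The bottle is far off to the right.

```bash
python3 - <<'E'
from h import *
T=np.load("w1.npz")["T"];c,_=wrist();im=c["color"]
def F(C,yaw,p):
    x=np.array([np.cos(yaw),np.sin(yaw),0]);y=np.array([-x[1],x[0],0]);return np.array([*C,0])+p[0]*x+p[1]*y+np.array([0,0,p[2]])
C=(542.8,-223.1);yaw=-.076
for p in [(-111,-7,75),(-89,7,75),(-111,7,30),(-75,177,10),(-75,-177,10)]: print(p,proj(c,F(C,yaw,p),T))
m=(im.max(2)<60).astype(np.uint8);m[:200]=0;m[243:]=0
n,l,st,ce=cv2.connectedComponentsWithStats(m)
for i in range(1,n):
    if st[i,4]>50: print(st[i],ce[i])
g=im.min(2).astype(int)
print(g[222:246,150],g[222:246,432]);print(g[236,130:155],g[236,430:450]);print(g[225,283:308])
k=g[:,294];print(k[200:250])
E
```

```text
(-111, -7, 75) [284.0323 218.0608]
(-89, 7, 75) [298.1789 239.2747]
(-111, 7, 30) [296.2253 205.6629]
(-75, 177, 10) [440.2238 230.286 ]
(-75, -177, 10) [138.1289 231.1983]
[286 204  17  35 476] [293.7248 220.7941]
[548 227  12  16  86] [551.3023 233.6163]
[151 152 155 159 160 145  94  54  60 142 190 201 195 191 191 193 191 192
 196 195 190 192 193 192] [162 161 165 168 172 129  81  70  86 152 192 195 189 184 187 191 186 188
 190 187 183 187 188 188]
[163 161 162 164 169 171 167 166 168 170 170 172 183 192 192 190 191 191
 190 191 191 190 190 191 193] [188 189 187 191 188 189 188 190 190 192 181 159 163 161 162 166 165 168
 166 166]
[194 196 194 166  45   6  20  30  27  26  25  23  26  24  22  27  24  17
  54 147 204 203 198 198 198]
[ 70  73  74  76  42   8   0   5   5   1   3   4   7   4   6   5   5   4
   9   9  11  14  16  23  29  23  25  24  24  24  22  22  22  24  24  20
  19  13  55 173 202 201 198 197 192 193 195 194 192 195]
```

```bash
python3 -m crank '[[-0.0084,0.0032,0.025,0,0,0],[-0.0084,0.0032,0.025,0,0,0],[-0.0084,0.0032,0.025,0,0,0],[-0.0084,0.0032,0.025,0,0,0],[-0.0084,0.0032,0.025,0,0,0]]'
python3 -m crank '[[0,0,0.0171,0,0,0],[0,0,0.0171,0,0,0],[0,0,0.0171,0,0,0],[0,0,0.0171,0,0,0],[0,0,0.0171,0,0,0]]'
python3 -m crank '[[0,0,0,0,0,0],[0,0,0,0,0,0],[0,0,0,0,0,0],[0,0,0,0,0,0]]' 0
```

```text
time: 4.45
tool_pos: [443.7, -212.0, 124.9]
tcp_rot: [-3.141, 0.0, 3.064]
contact_force: [0.1, -0.9, 0.4]
grip_width: 55.0
finger_force: 0.0
time: 5.08
tool_pos: [443.5, -212.1, 39.7]
tcp_rot: [-3.141, 0.0, 3.064]
contact_force: [0.5, -0.1, -0.8]
grip_width: 55.3
finger_force: 0.0
time: 5.58
tool_pos: [443.6, -212.2, 40.8]
tcp_rot: [-3.141, 0.001, 3.066]
contact_force: [0.5, -0.5, -0.5]
grip_width: 19.4
finger_force: 0.0
```

```bash
python3 -m crank '[[0,0,0,0,0,0],[0,0,0,0,0,0]]' 0
python3 -m crank '[[0,0.005,0,0,0,0],[0,0.005,0,0,0,0],[0,0.005,0,0,0,0],[0,0.005,0,0,0,0],[0,0.004,0,0,0,0]]'
python3 -m crank '[[0,0.001,0,0,0,0],[0,0,0,0,0,0]]'
```

```text
time: 5.82
tool_pos: [443.6, -212.1, 40.6]
tcp_rot: [-3.141, 0.001, 3.066]
contact_force: [-0.2, 0.2, 3.5]
grip_width: 13.7
finger_force: 30.0
time: 6.45
tool_pos: [445.4, -189.2, 40.6]
tcp_rot: [-3.139, 0.001, 3.067]
contact_force: [-8.2, -21.2, -0.0]
grip_width: 14.3
finger_force: 30.0
time: 6.7
tool_pos: [445.4, -189.2, 40.6]
tcp_rot: [-3.138, 0.001, 3.066]
contact_force: [-5.0, -13.4, 3.1]
grip_width: 13.7
finger_force: 30.0
```

```bash
python3 -m crank '[[0,0,0,0,0,0],[0,0,0,0,0,0],[0,0,0,0,0,0]]' 60
python3 -m crank '[[0,0,-0.03,0,0,0],[0,0,-0.04,0,0,0],[0.01,-0.02,-0.04,0,0,0],[0.02,-0.03,-0.04,0,0,0],[0.02,-0.03,-0.04,0,0,0]]'
python3 -m crank '[[0,-0.024,0,0,-0.175,0],[0,0,0,0,-0.175,0],[0,0,0,0,-0.175,0],[0,0,0,0,-0.173,0],[0,0,0,0,0,0]]'
python3 -m crank '[[0,0,0,0,0,0]]'
cat > g.py <<'E'
from h import *
def go(p,pr=None,tag=""):
    "tool-frame shift (mm) from measured TCP to p"
    s=bot.get_obs();M=R.from_euler("xyz",s["tcp_rot"])
    print(tag,M.inv().apply(np.asarray(p)-s["tool_pos"]), "rotvec axis z",M.as_matrix()[:,2])
E
python3 - <<'E'
from g import *
go((478.3,-293.1,231.7))
c,T=wrist();cv2.imwrite("pics/w2.png",c["color"]);np.savez("w2.npz",T=T);s=bot.get_obs();print(s["tool_pos"],s["tcp_rot"],s["joint_positions"])
E
```

```text
time: 7.08
tool_pos: [445.2, -186.6, 40.0]
tcp_rot: [3.141, -0.0, 3.066]
contact_force: [-0.1, -0.3, 0.7]
grip_width: 39.3
finger_force: 0.0
time: 7.7
tool_pos: [388.7, -263.2, 231.4]
tcp_rot: [3.141, 0.0, 3.067]
contact_force: [0.9, -0.6, 0.0]
grip_width: 55.1
finger_force: 0.0
time: 8.32
tool_pos: [398.5, -281.5, 245.3]
tcp_rot: [3.133, 0.661, 3.046]
contact_force: [0.0, 0.5, -0.1]
grip_width: 55.1
finger_force: 0.0
time: 8.45
tool_pos: [399.6, -282.2, 245.7]
tcp_rot: [3.138, 0.659, 3.055]
contact_force: [0.8, -0.3, -0.0]
grip_width: 55.2
finger_force: 0.0
 [-54.1517  -4.2016  59.7017] rotvec axis z [ 0.6107 -0.0501 -0.7903]
[ 399.8614 -282.1176  245.771 ] [3.1379 0.66   3.0543] [-1.1427  0.0458  2.0533  0.7888  0.8547 -3.1055]
```

View pics/w2.png

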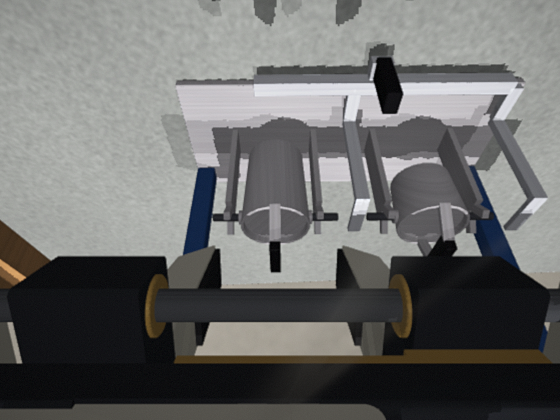

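The wrist view shows the deep bucket's trunnion tips at about (214,217) and (337,216), its grip bar at about (276,256) and the knob near (388,100). Joint 6 is at its limit in this pose, so I'll measure from here and then turn the wrist half round.

```bash
python3 - <<'E'
from h import *
im=cv2.imread("pics/w2.png");c,_=wrist();T=np.load("w2.npz")["T"]
m=(im.max(2)<55).astype(np.uint8)
for nm,(x0,y0,x1,y1) in dict(tl=(205,208,236,226),tr=(314,208,345,226),bar=(262,238,292,280),knob=(368,50,410,118)).items():
    ys,xs=np.nonzero(m[y0:y1,x0:x1]);print(nm,xs.min()+x0,xs.max()+x0,ys.min()+y0,ys.max()+y0,xs.mean()+x0,ys.mean()+y0)
for uv in [(213.5,217),(338,216)]: print("trun",onz(c,uv,120,T))
print("knob top low edge",onz(c,(381,112),75,T),onz(c,(403,112),75,T))
for u in (271,276,281):print("bar",onz(c,(u,271),170,T),onz(c,(u,256),162,T))
C=np.array([542.6,-220.3,0]);y=np.array([.0779,.997,0]);x=np.array([.997,-.0779,0])
for z,a in((170,-22),(170,22),(154,-22),(154,22),(162,0)):print(z,a,proj(c,C-77.5*y+a*x+[0,0,z],T))
for u in(-1,1):print(proj(c,C+(-77.5+62*u)*y+[0,0,120],T))
g=im[100,360:420].min(1);print(g);print(im[50:120,388].min(1));print(im[260,262:292].max(1))
E
```

```text
tl 207 235 208 225 218.416149068323 216.92546583850933
tr 314 337 212 220 326.6545454545454 216.8181818181818
bar 270 279 242 271 274.6232876712329 256.1986301369863
knob 374 402 57 113 387.17324185248714 84.89536878216123
trun [ 532.3748 -357.8134  120.    ]
trun [ 541.5814 -234.4414  120.    ]
knob top low edge [ 452.7908 -197.4666   75.    ] [ 454.4379 -178.5683   75.    ]
bar [ 555.8085 -302.2372  170.    ] [ 540.9542 -300.8069  162.    ]
bar [ 556.2371 -297.4831  170.    ] [ 541.3715 -296.1536  162.    ]
bar [ 556.6658 -292.7284  170.    ] [ 541.7889 -291.4996  162.    ]
170 -22 [273.5542 249.1724]
170 22 [274.3457 272.1361]
154 -22 [273.6457 233.4486]
154 22 [274.407  257.3707]
162 0 [274.0094 253.5482]
[211.7986 216.7112]
[336.6769 215.9581]
[198 199 200 199 198 198 198 197 200 198 200 199 199 199 197 199 202 201
 155  34   0   3   4   5   9  12  14  17  18  18  20  21  20  23  18  18
  19  19  17  10  36 131 207 202 199 199 198 198 200 199 198 197 198 198
 196 195 197 196 196 197]
[ 96  98  97  96  96 106  91  47   6   6  10   8  10  10   9   9   9  10
   8   8   6   8   3   9   7   5   7   8  11   7  10   9   5  10   8  10
   9   4  10  10   9   6  12  14  19  19  20  21  19  17  18  20  21  19
  17  18  21  21  20  19  17  16  11  57 179 211 207 181 169 169]
[181 180 178 176 177 177 180 153  36   3  12   6  11   9  12  11   4  12
  82 158 184 179 178 178 182 187 187 185 184 182]
```

```bash
python3 -m crank '[[0,0,0,0,0,0.1848],[0,0,0,0,0,0.1848],[0,0,0,0,0,0.1848],[0,0,0,0,0,0.1848],[0,0,0,0,0,0.1848]]' 40
python3 -m crank '[[0,0,0,0,0,0.1848],[0,0,0,0,0,0.1848],[0,0,0,0,0,0.1848],[0,0,0,0,0,0.1848],[0,0,0,0,0,0.1848]]'
python3 -m crank '[[0,0,0,0,0,0.1848],[0,0,0,0,0,0.1848],[0,0,0,0,0,0.1848],[0,0,0,0,0,0.1848],[0,0,0,0,0,0.1848]]'
python3 -m crank '[[0,0,0,0,0,0.1848],[0,0,0,0,0,0.1848],[0,0,0,0,0.035,0],[0,0,0,0,0,0]]'
python3 - <<'E'
from g import *
s=bot.get_obs();print(s["joint_positions"])
M=R.from_euler("xyz",s["tcp_rot"]);y=-.078
z=np.array([np.sin(.7)*np.cos(y),np.sin(.7)*np.sin(y),-np.cos(.7)]);Y=-np.array([-np.sin(y),np.cos(y),0]);X=np.cross(Y,z)
D=R.from_matrix(np.stack([X,Y,z],1));print("turn",(M.inv()*D).as_rotvec())
E
```

```text
time: 9.18
tool_pos: [400.1, -281.8, 245.6]
tcp_rot: [2.582, 0.372, 2.016]
contact_force: [0.4, -0.1, -0.0]
grip_width: 36.6
finger_force: 0.0
time: 9.8
tool_pos: [400.1, -281.8, 245.6]
tcp_rot: [2.502, -0.177, 1.259]
contact_force: [0.2, -0.0, -0.5]
grip_width: 36.5
finger_force: 0.0
time: 10.42
tool_pos: [400.1, -281.8, 245.6]
tcp_rot: [2.877, -0.613, 0.36]
contact_force: [0.6, 0.2, 0.0]
grip_width: 37.0
finger_force: 0.0
time: 10.92
tool_pos: [399.7, -281.7, 245.3]
tcp_rot: [-3.134, -0.695, -0.092]
contact_force: [0.2, -0.2, 0.4]
grip_width: 36.7
finger_force: 0.0
[-1.1666  0.0449  2.0792  0.8517  0.8534 -0.0343]
turn [ 0.0015  0.0045 -0.0107]
```

The measured bar and trunnions agree with the model to about 1 mm. The bar is at (536.6,-297.1,162), and the knob has moved about 24 mm, so the lock is open. Next I move to the pre-grasp pose.

```bash
python3 -m crank '[[0,0,0,0.0015,0.0045,-0.0107],[0,0,0,0,0,0]]'
python3 - <<'E'
from g import *
go((478.2,-292.6,231.6));print(bot.get_obs()["tcp_rot"])
E
```

```text
time: 11.18
tool_pos: [399.7, -281.9, 245.8]
tcp_rot: [3.141, -0.701, -0.079]
contact_force: [0.9, 0.4, -0.1]
grip_width: 37.0
finger_force: 0.0
 [51.2846  4.4091 61.8208] rotvec axis z [ 0.643  -0.0512 -0.7641]
[ 3.1414 -0.7011 -0.0792]
```

```bash
python3 -m crank '[[0.0171,0.0015,0.0206,0,0,0],[0.0171,0.0015,0.0206,0,0,0],[0.0171,0.0014,0.0206,0,0,0],[0,0,0,0,0,0]]'
python3 - <<'E'
from g import *
go((548.8,-298.1,147.5));print(bot.get_obs()["joint_positions"])
c,T=wrist();cv2.imwrite("pics/w3.png",c["color"]);print(proj(c,(536.6,-297.1,162),T),proj(c,(536.6+21.9,-297.1-1.7,170),T),proj(c,(536.6-21.9,-297.1+1.7,170),T))
E
```

```text
time: 11.68
tool_pos: [479.0, -292.2, 231.2]
tcp_rot: [-3.141, -0.701, -0.079]
contact_force: [-0.9, -0.0, -0.2]
grip_width: 36.7
finger_force: 0.0
 [ -0.4537   0.4436 109.1363] rotvec axis z [ 0.643  -0.0498 -0.7642]
[-0.9863  0.1784  1.9719  0.8778  0.7225  0.0613]
[278.5702 214.2067] [278.5448 181.9847] [278.6088 239.3709]
```

View pics/w3.png

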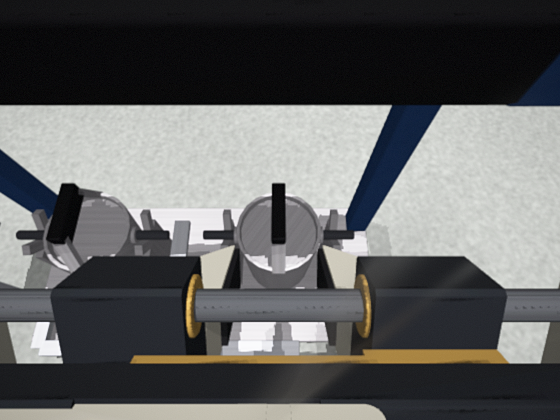

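The bar is centred between the fingers at columns 272–285 and rows 183–240, as predicted. I'll go in and grip.

```bash
python3 -m crank '[[0,0,0.02,0,0,0],[0,0,0.02,0,0,0],[0,0,0.02,0,0,0],[0,0,0.02,0,0,0],[0,0,0.015,0,0,0]]'
python3 -m crank '[[0,0,0.009,0,0,0],[0,0,0.005,0,0,0],[0,0,0,0,0,0]]'
python3 -m crank '[[0,0,0,0,0,0],[0,0,0,0,0,0],[0,0,0,0,0,0],[0,0,0,0,0,0]]' 0
python3 - <<'E'
from g import *
s=bot.get_obs();go(s["tool_pos"]+[0,0,10]);print(s["tool_pos"])
E
```

```text
time: 12.35
tool_pos: [538.9, -297.7, 158.7]
tcp_rot: [-3.141, -0.701, -0.081]
contact_force: [0.4, 0.5, 0.7]
grip_width: 36.7
finger_force: 0.0
time: 12.72
tool_pos: [548.2, -298.2, 148.4]
tcp_rot: [-3.141, -0.702, -0.081]
contact_force: [0.1, -0.2, -0.5]
grip_width: 36.5
finger_force: 0.0
time: 13.22
tool_pos: [548.2, -298.2, 148.6]
tcp_rot: [-3.141, -0.702, -0.08]
contact_force: [-1.0, 0.4, 1.2]
grip_width: 9.6
finger_force: 30.0
 [ 6.4561 -0.0033 -7.6366] rotvec axis z [ 0.6436 -0.0515 -0.7637]
[ 548.1956 -298.1983  148.6074]
```

```bash
python3 -m crank '[[0.0013,0,-0.0015,0,0,0],[0.0019,0,-0.0023,0,0,0],[0.0019,0,-0.0023,0,0,0],[0.0026,0,-0.0031,0,0,0],[0.0026,0,-0.0031,0,0,0]]'
python3 -m crank '[[0.0032,0,-0.0038,0,0,0],[0.0032,0,-0.0038,0,0,0],[0.0026,0,-0.0031,0,0,0],[0.0013,0,-0.0015,0,0,0],[0,0,0,0,0,0]]'
python3 - <<'E'
from g import *
s=bot.get_obs();c,T=wrist();cv2.imwrite("pics/w4.png",c["color"]);sc=bot.capture("scene")["color"]
a=c["color"][:,:];b=cv2.resize(sc[170:310,75:265],(228,168),interpolation=cv2.INTER_CUBIC)
o=np.zeros((420,790,3),np.uint8);o[:, :560]=a;o[:168,562:]=b;cv2.imwrite("pics/c4.png",o)
go(s["tool_pos"]+[-99.7,7.8,0]);print(s["tool_pos"])
E
```

```text
time: 13.85
tool_pos: [548.1, -298.2, 164.7]
tcp_rot: [-3.141, -0.702, -0.081]
contact_force: [0.3, 0.3, -3.0]
grip_width: 10.0
finger_force: 30.0
time: 14.48
tool_pos: [548.1, -298.3, 180.5]
tcp_rot: [-3.141, -0.702, -0.081]
contact_force: [0.4, 0.2, -2.5]
grip_width: 9.8
finger_force: 30.0
 [-76.1577   0.3047 -64.6895] rotvec axis z [ 0.6432 -0.0513 -0.764 ]
[ 548.1007 -298.2626  180.5026]
```

View pics/c4.png

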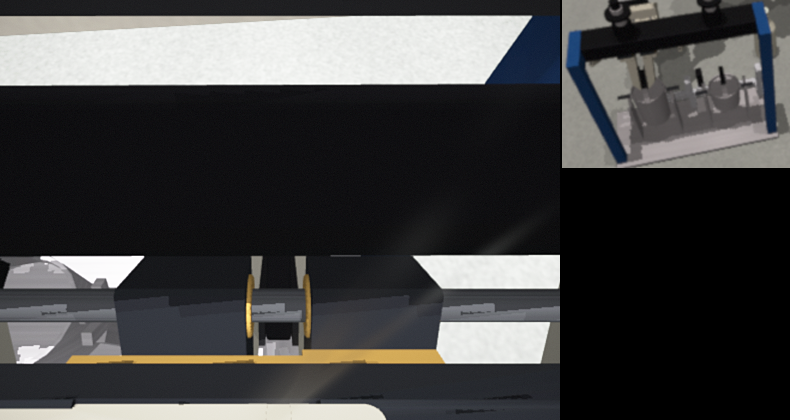

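The bucket is lifted cleanly by 32 mm, and the measured weight is about 2.7 N. Now I pull it out from under the beam and raise it.

```bash
python3 -m crank '[[-0.0038,0,-0.0032,0,0,0],[-0.0076,0,-0.0065,0,0,0],[-0.0114,0,-0.0097,0,0,0],[-0.0152,0,-0.0129,0,0,0],[-0.0152,0,-0.0129,0,0,0]]'
python3 -m crank '[[-0.0152,0,-0.0129,0,0,0],[-0.0114,0,-0.0097,0,0,0],[-0.0038,0,-0.0032,0,0,0],[0.0052,0,-0.0061,0,0,0],[0.0103,0,-0.0122,0,0,0]]'
python3 -m crank '[[0.0161,0,-0.0191,0,0,0],[0.0161,0,-0.0191,0,0,0],[0.0161,0,-0.0191,0,0,0],[0.0103,0,-0.0122,0,0,0],[0.0052,0,-0.0061,0,0,0]]'
python3 -m crank '[[0,0,0,0,0,0]]'
python3 - <<'E'
from g import *
s=bot.get_obs();go((455,120,s["tool_pos"][2]));print(s["tool_pos"],s["joint_positions"])
E
```

```text
time: 15.2
tool_pos: [477.1, -292.4, 180.5]
tcp_rot: [-3.141, -0.701, -0.081]
contact_force: [-0.6, -0.2, -2.4]
grip_width: 9.5
finger_force: 30.0
time: 15.82
tool_pos: [439.0, -289.4, 204.9]
tcp_rot: [-3.14, -0.701, -0.082]
contact_force: [0.3, -0.6, -1.9]
grip_width: 9.7
finger_force: 30.0
time: 16.45
tool_pos: [439.2, -289.5, 304.9]
tcp_rot: [3.14, -0.702, -0.079]
contact_force: [0.1, -0.3, -3.4]
grip_width: 9.7
finger_force: 30.0
time: 16.58
tool_pos: [439.0, -289.4, 304.0]
tcp_rot: [3.141, -0.702, -0.08]
contact_force: [0.5, -0.1, -4.3]
grip_width: 9.8
finger_force: 30.0
 [ -12.6733 -409.401   -10.8542] rotvec axis z [ 0.6436 -0.0517 -0.7636]
[ 438.9584 -289.4267  303.9673] [-1.0756  0.0299  1.915   0.7492  0.9196  0.1904]
```

```bash
python3 -m crank '[[-0.0003,-0.01,-0.0003,0,0,0],[-0.0006,-0.02,-0.0005,0,0,0],[-0.0009,-0.03,-0.0008,0,0,0],[-0.0012,-0.04,-0.001,0,0,0],[-0.0012,-0.04,-0.001,0,0,0]]'
python3 -m crank '[[-0.0012,-0.04,-0.001,0,0,0],[-0.0012,-0.04,-0.001,0,0,0],[-0.0012,-0.04,-0.001,0,0,0],[-0.0012,-0.04,-0.001,0,0,0],[-0.0012,-0.04,-0.001,0,0,0]]'
python3 -m crank '[[-0.0012,-0.035,-0.001,0,0,0],[-0.0006,-0.02,-0.0005,0,0,0],[-0.0003,-0.01,-0.0003,0,0,0],[0,-0.005,0,0,0,0],[0,0,0,0,0,0]]'
python3 -m crank '[[0,0,0,0.0263,0,-0.0312],[0,0,0,0.0263,0,-0.0312],[0,0,0,0.0263,0,-0.0312],[0,0,0,0.0263,0,-0.0312],[0,0,0,0.0263,0,-0.0312]]'
python3 -m crank '[[0,0,0,0,0,0]]'
python3 - <<'E'
from g import *
s=bot.get_obs();print(s["tool_pos"],s["joint_positions"],s["tcp_rot"])
z=R.from_euler("xyz",s["tcp_rot"]).as_matrix()[:,2]
# grip: TCP vs bar origin seat offset was (548.15,-298.2,148.6)-(536.6,-297.1,120) in disp frame
off=np.array([548.15-536.6,-298.2+297.1,28.6]);off=R.from_euler("z",.204).apply(off)
h=np.array([556.4,171,120]);print("TCP at hang",h+off);go(h+off+[0,0,100],tag="hover")
E
```

```text
time: 17.2
tool_pos: [443.8, -147.0, 303.0]
tcp_rot: [-3.139, -0.701, -0.082]
contact_force: [0.9, 0.3, -2.8]
grip_width: 9.7
finger_force: 30.0
time: 17.82
tool_pos: [450.9, 46.8, 302.8]
tcp_rot: [-3.139, -0.699, -0.081]
contact_force: [-1.1, -2.0, -3.2]
grip_width: 9.6
finger_force: 30.0
time: 18.45
tool_pos: [454.6, 114.8, 302.9]
tcp_rot: [-3.141, -0.699, -0.08]
contact_force: [0.2, -0.5, -2.9]
grip_width: 9.9
finger_force: 30.0
time: 19.08
tool_pos: [455.0, 113.8, 303.1]
tcp_rot: [-3.141, -0.699, 0.123]
contact_force: [0.2, 0.1, -3.3]
grip_width: 10.0
finger_force: 30.0
time: 19.2
tool_pos: [455.2, 113.4, 303.2]
tcp_rot: [-3.141, -0.699, 0.12]
contact_force: [-0.0, 0.9, -2.6]
grip_width: 9.9
finger_force: 30.0
[455.1583 113.3558 303.2372] [ 0.0478 -0.1666  2.0921  0.0956  0.5201  1.4325] [-3.1406 -0.6993  0.12  ]
TCP at hang [567.9333 172.2627 148.6   ]
hover [ 55.9107 -44.8658 118.4674] rotvec axis z [ 0.6389  0.078  -0.7653]
```

```bash
python3 -m crank '[[0.0057,-0.0028,0.0048,0,0,0],[0.0114,-0.0056,0.0096,0,0,0],[0.0142,-0.007,0.012,0,0,0],[0.0142,-0.007,0.012,0,0,0],[0.0142,-0.007,0.012,0,0,0]]'
python3 -m crank '[[0.0142,-0.007,0.012,0,0,0],[0.0114,-0.0056,0.0096,0,0,0],[0.0057,-0.0028,0.0048,0,0,0],[0,0,0,0,0,0],[0,0,0,0,0,0]]'
python3 - <<'E'
from g import *
s=bot.get_obs();print(s["tool_pos"],s["tcp_rot"])
c,T=wrist();t=bot.capture("top");u=bot.capture("scene")
np.savez("w5.npz",T=T);cv2.imwrite("pics/w5.png",c["color"]);cv2.imwrite("pics/t5.png",t["color"]);cv2.imwrite("pics/s5.png",u["color"])
o=np.zeros((600,790,3),np.uint8);o[:420,:560]=c["color"]
o[420:600,:312]=cv2.resize(t["color"][165:255,145:301],None,fx=2,fy=2,interpolation=cv2.INTER_CUBIC)
b=cv2.resize(u["color"][140:290,270:420],None,fx=3,fy=3,interpolation=cv2.INTER_CUBIC)[:, :]
o[150:600,340:790]=b
cv2.imwrite("pics/c5.png",o)
go((567.9,172.3,148.6),tag="down")
M=R.from_euler("xyz",s["tcp_rot"]);y=.125
z=np.array([np.sin(.7)*np.cos(y),np.sin(.7)*np.sin(y),-np.cos(.7)]);Y=-np.array([-np.sin(y),np.cos(y),0]);X=np.cross(Y,z)
print("turn",(M.inv()*R.from_matrix(np.stack([X,Y,z],1))).as_rotvec())
E
```

```text
time: 19.82
tool_pos: [530.1, 154.0, 303.0]
tcp_rot: [-3.141, -0.699, 0.123]
contact_force: [0.7, -1.0, -2.4]
grip_width: 9.5
finger_force: 30.0
time: 20.45
tool_pos: [567.5, 173.3, 303.0]
tcp_rot: [-3.141, -0.699, 0.123]
contact_force: [-0.2, -0.7, -2.2]
grip_width: 9.7
finger_force: 30.0
[567.5293 173.2863 303.0325] [-3.1411 -0.699   0.1227]
down [-99.5086   1.0351 118.4592] rotvec axis z [ 0.639   0.0793 -0.7651]
turn [ 0.0009  0.001  -0.0017]
```

View pics/c5.png

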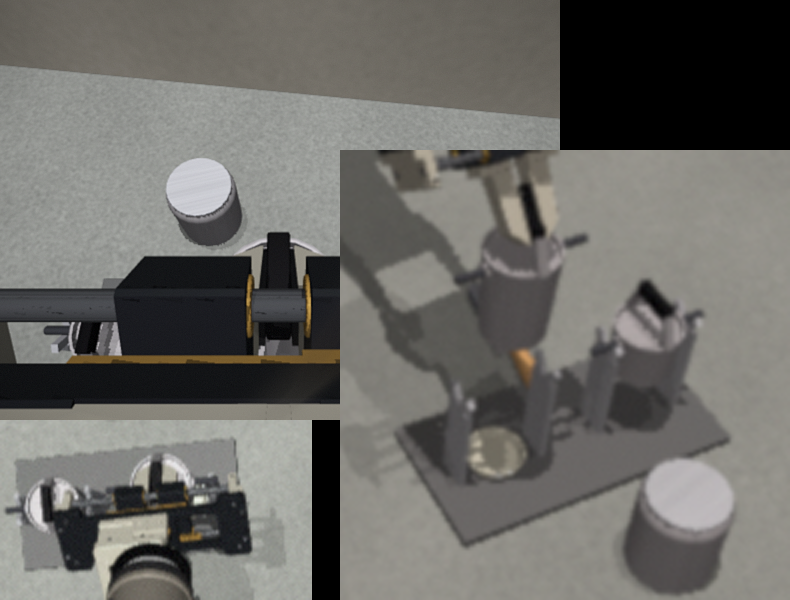

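The scene crop shows the bucket hanging upright above the free bay and the dish. Its trunnion tips are at about (310,183) and (352,170), and the plate tops at about (309,220) and (338,207). I'll compare these with the predicted positions.

```bash
python3 - <<'E'
from h import *
c=bot.capture("scene");im=c["color"]
yw=.125;x=np.array([np.cos(yw),np.sin(yw),0]);y=np.array([-x[1],x[0],0]);Z=np.array([0,0,1])
off=R.from_euler("z",.204).apply([11.55,-1.1,28.6]);b=bot.get_obs()["tool_pos"]-off;h=np.array([556.4,171,0])
print("bucket",b)
for k in(-1,1): print("tip",proj(c,b+62*k*y),"plate back arm top",proj(c,h+44*k*y+17*x+132*Z),"front",proj(c,h+44*k*y-17*x+132*Z))
print("bucket rim/bottom centre",proj(c,b-80*Z),"dish",proj(c,h+22*Z))
print("rack corners",[proj(c,h+77.5*y+i*75*x+j*150*y+10*Z).round(1) for i in(-1,1) for j in(-1,1)])
o=cv2.resize(im[155:255,290:400],None,fx=6,fy=6,interpolation=cv2.INTER_CUBIC);cv2.imwrite("pics/c6.png",o)
E
```

```text
bucket [556.1828 171.9895 274.7542]
tip [308.2588 182.7063] plate back arm top [313.5383 223.6654] front [307.4954 214.9671]
tip [352.0818 168.1343] plate back arm top [342.0625 213.2454] front [335.6497 204.9168]
bucket rim/bottom centre [327.3758 197.8893] dish [321.2977 239.3212]
rack corners [array([287.3, 231.9]), array([371.9, 201.1]), array([311.3, 270. ]), array([400.3, 234.4])]
```

View pics/c6.png

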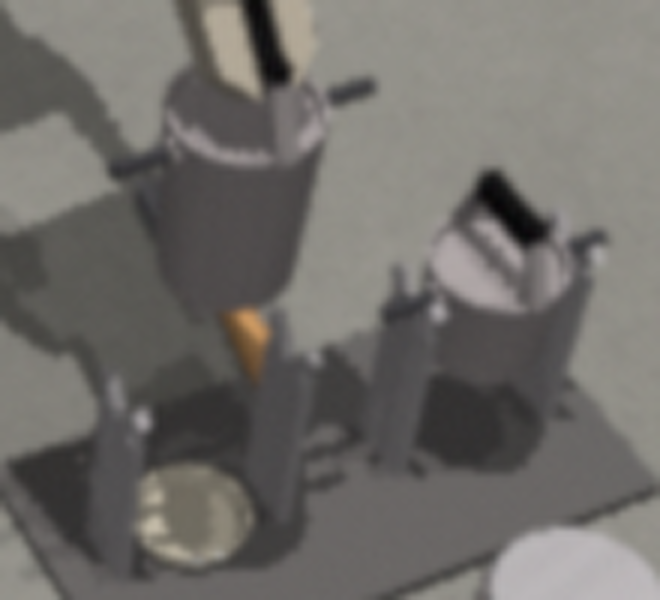

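Bucket and plates both match prediction to within about 1 px (roughly 1 mm). I'll lower it.

```bash
python3 -m crank '[[-0.0097,0.0003,0.0115,0,0,0],[-0.0161,0,0.0192,0,0,0],[-0.0193,0,0.023,0,0,0],[-0.0193,0,0.023,0,0,0],[-0.0129,0,0.0153,0,0,0]]'
python3 -m crank '[[-0.0064,0,0.0077,0,0,0],[-0.0039,0,0.0046,0,0,0],[-0.0026,0,0.0031,0,0,0],[-0.0013,0,0.0015,0,0,0],[0,0,0,0,0,0]]'
python3 - <<'E'
from g import *
s=bot.get_obs();print(s["tool_pos"],s["tcp_rot"]);go((567.9,172.8,148.6),tag="down")
E
```

```text
time: 21.28
tool_pos: [571.0, 177.4, 202.5]
tcp_rot: [3.134, -0.664, 0.122]
contact_force: [0.6, 0.6, -2.9]
grip_width: 9.9
finger_force: 30.0
time: 21.9
tool_pos: [572.5, 180.0, 191.9]
tcp_rot: [3.129, -0.65, 0.122]
contact_force: [0.8, -0.1, -1.6]
grip_width: 9.8
finger_force: 30.0
[572.453  179.9741 191.8629] [ 3.1292 -0.6495  0.1225]
down [-30.463    6.1762  31.2687] rotvec axis z [ 0.6018  0.0615 -0.7963]
```

```bash
python3 -c "
from g import *
s=bot.get_obs();print(s['joint_positions'],s['dq'])"
```

```text
[ 0.2126  0.2637  1.956  -0.2416  0.283   1.875 ] [-0.0012 -0.0005 -0.002   0.     -0.0005 -0.0015]
```

Joint 5 reached its lower limit (0.28), so the tool has to lean a little less here. The bucket will then tilt about 0.13 rad, which is within the limits, and it will swing upright when released. I'll recompute the target with a lean of 0.56.

```bash
cat >> g.py <<'E'
def E(r,p,y): return R.from_euler("xyz",[r,p,y])
B=E(3.1415,-.702,-.081).inv().apply(np.array([536.6,-297.1,120])-[548.15,-298.2,148.6])
def plan(lean,org,yaw=.125):
    s=bot.get_obs();M=R.from_euler("xyz",s["tcp_rot"]);D=E(np.pi,-lean,yaw)
    print("bucket now",s["tool_pos"]+M.apply(B),"j",s["joint_positions"])
    p=np.array(org)-D.apply(B)
    print("turn",(M.inv()*D).as_rotvec(),"shift now",M.inv().apply(p-s["tool_pos"]),"shift after turn",D.inv().apply(p-s["tool_pos"]),"down1",D.inv().apply([0,0,-1]))
E
python3 -c "
from g import *
plan(.56,(556.4,171.7,160))"
```

```text
bucket now [559.4687 178.361  163.9097] j [ 0.2126  0.2637  1.956  -0.2416  0.283   1.875 ]
turn [ 0.0139 -0.0895 -0.0027] shift now [-4.2644  6.3337  3.3606] shift after turn [-3.9676  6.3713  3.6412] down1 [-0.5312 -0.      0.8473]
```

```bash
python3 -m crank '[[0,0,0,0.0046,-0.03,-0.001],[0,0,0,0.0046,-0.03,-0.001],[0,0,0,0.0046,-0.03,-0.001],[-0.002,0.0032,0.0018,0,0,0],[-0.002,0.0032,0.0018,0,0,0]]'
python3 -m crank '[[0,0,0,0,0,0],[0,0,0,0,0,0]]'
python3 -c "
from g import *
plan(.56,(556.4,171.7,140))"
```

```text
time: 22.52
tool_pos: [571.4, 173.1, 186.1]
tcp_rot: [3.141, -0.559, 0.125]
contact_force: [-0.5, 1.3, -2.0]
grip_width: 10.1
finger_force: 30.0
time: 22.78
tool_pos: [571.6, 173.4, 186.4]
tcp_rot: [3.141, -0.559, 0.125]
contact_force: [0.5, 0.2, -3.5]
grip_width: 9.9
finger_force: 30.0
bucket now [556.1723 171.5734 159.7332] j [ 0.1827  0.278   1.896  -0.0773  0.4103  1.6904]
turn [0.0002 0.0008 0.0002] shift now [-10.2751  -0.0939  16.8331] shift after turn [-10.2893  -0.0882  16.8244] down1 [-0.5312 -0.      0.8473]
```

```bash
python3 -m crank '[[-0.0026,0,0.0042,0,0,0],[-0.0026,0,0.0042,0,0,0],[-0.0026,0,0.0042,0,0,0],[-0.0025,0,0.0042,0,0,0],[0,0,0,0,0,0]]'
python3 -m crank '[[0,0,0,0,0.02,0],[0,0,0,0,0.02,0],[0,0,0,0,0,0]]'
python3 -c "
from g import *
plan(.6,(556.4,171.7,126))"
```

```text
time: 23.4
tool_pos: [571.7, 173.4, 166.1]
tcp_rot: [3.141, -0.558, 0.126]
contact_force: [0.4, -0.5, -2.0]
grip_width: 9.7
finger_force: 30.0
time: 23.78
tool_pos: [571.4, 173.4, 166.5]
tcp_rot: [3.141, -0.599, 0.126]
contact_force: [0.8, -0.1, -2.9]
grip_width: 9.8
finger_force: 30.0
bucket now [557.0183 171.7369 139.2873] j [ 0.1843  0.3023  1.9562 -0.1186  0.2869  1.7331]
turn [0.0001 0.0011 0.0005] shift now [-8.0168 -0.0307 10.5965] shift after turn [-8.0284 -0.0258 10.5877] down1 [-0.5646 -0.      0.8253]
```

```bash
python3 -m crank '[[0,0,0,0,-0.03,0],[0,0,0,0,-0.03,0],[0,0,0,0,0,0]]'
python3 -c "
from g import *
plan(.54,(556.4,171.7,124))"
```

```text
time: 24.15
tool_pos: [572.5, 173.5, 167.3]
tcp_rot: [3.141, -0.541, 0.125]
contact_force: [0.8, 0.1, -2.4]
grip_width: 9.7
finger_force: 30.0
bucket now [556.5936 171.6422 140.9686] j [ 0.1819  0.3113  1.9022 -0.0775  0.3893  1.6911]
turn [ 0.0001 -0.0006  0.0002] shift now [-8.8828 -0.0785 14.4707] shift after turn [-8.8737 -0.0756 14.4763] down1 [-0.5141 -0.      0.8577]
```

```bash
python3 -m crank '[[-0.0026,0,0.0043,0,0,0],[-0.0021,0,0.0034,0,0,0],[-0.0021,0,0.0034,0,0,0],[-0.0021,0,0.0034,0,0,0],[0,0,0,0,0,0]]'
python3 -m crank '[[-0.0005,0,0.0009,0,0,0],[-0.0005,0,0.0009,0,0,0],[0,0,0,0,0,0]]'
python3 -c "
from g import *
plan(.54,(556.4,171.7,120))"
```

```text
time: 24.78
tool_pos: [571.5, 173.4, 149.2]
tcp_rot: [3.141, -0.538, 0.125]
contact_force: [-0.1, 0.0, -2.8]
grip_width: 9.7
finger_force: 30.0
time: 25.15
tool_pos: [571.9, 173.4, 147.8]
tcp_rot: [3.141, -0.54, 0.125]
contact_force: [0.8, 0.4, -2.8]
grip_width: 9.9
finger_force: 30.0
bucket now [555.952 171.577 121.498] j [ 0.182   0.3411  1.9261 -0.089   0.3367  1.7035]
turn [0.0001 0.0004 0.0002] shift now [-0.3815 -0.0586  1.5094] shift after turn [-0.3822 -0.0584  1.5093] down1 [-0.5141 -0.      0.8577]
```

```bash
python3 -m crank '[[-0.0003,0,0.0006,0,0,0],[-0.0003,0,0.0006,0,0,0],[0,0,0,0,0,0]]'
python3 -m crank '[[-0.0003,0,0.0006,0,0,0],[0,0,0,0,0,0]]'
```

```text
time: 25.52
tool_pos: [572.4, 173.5, 146.8]
tcp_rot: [3.141, -0.54, 0.125]
contact_force: [1.2, 0.4, -0.7]
grip_width: 9.7
finger_force: 30.0
time: 25.78
tool_pos: [572.6, 173.6, 146.4]
tcp_rot: [3.141, -0.541, 0.125]
contact_force: [1.8, -0.1, 1.5]
grip_width: 9.7
finger_force: 30.0
```

The bucket is seated: its weight is on the notches, with about 4 N of contact. Now I release it and back off along the tool axis.

```bash
python3 -m crank '[[0,0,0,0,0,0],[0,0,0,0,0,0],[0,0,0,0,0,0],[0,0,0,0,0,0]]' 40
python3 -m crank '[[0,0,-0.01,0,0,0],[0,0,-0.02,0,0,0],[0,0,-0.025,0,0,0],[0,0,-0.03,0,0,0],[0,0,-0.03,0,0,0]]'
python3 -m crank '[[0,0,-0.03,0,0,0],[0,0,-0.03,0,0,0],[0,0,-0.03,0,0,0],[0,0,0,0,0,0],[0,0,0,0,0,0]]'
python3 -m crank '[[0,0,0,0,0,0],[0,0,0,0,0,0],[0,0,0,0,0,0],[0,0,0,0,0,0],[0,0,0,0,0,0]]'
python3 - <<'E'
from g import *
a=bot.capture("scene");t=bot.capture("top")
im=a["color"]
o=np.zeros((600,800,3),np.uint8);o[:400,:440]=cv2.resize(im[155:255,290:400],None,fx=4,fy=4,interpolation=cv2.INTER_CUBIC)
o[:280,450:800]=cv2.resize(im[170:310,75:250],None,fx=2,fy=2)
o[410:590,:312]=cv2.resize(t["color"][165:255,145:301],None,fx=2,fy=2)
o[400:600,400:800]=cv2.resize(t["color"][150:300,250:550],None,fx=400/300,fy=400/300)[:200]
cv2.imwrite("pics/c7.png",o)
yw=.125;x=np.array([np.cos(yw),np.sin(yw),0]);y=np.array([-x[1],x[0],0]);h=np.array([556.4,171.4,120])
for k in(-1,1):print("pred tip",((proj(a,h+62*k*y)-[290,155])*4))
print("pred grip ends",[(proj(a,h+22*k*x+[0,0,50])-[290,155])*4 for k in(-1,1)])
E
```

```text
time: 26.28
tool_pos: [571.8, 173.4, 145.6]
tcp_rot: [3.141, -0.539, 0.125]
contact_force: [0.2, 0.7, 0.1]
grip_width: 36.4
finger_force: 0.0
time: 26.9
tool_pos: [512.5, 166.0, 245.7]
tcp_rot: [3.141, -0.54, 0.125]
contact_force: [-0.1, 1.0, 0.1]
grip_width: 36.2
finger_force: 0.0
time: 27.52
tool_pos: [467.2, 160.3, 320.9]
tcp_rot: [3.141, -0.538, 0.125]
contact_force: [-0.7, 0.2, -0.0]
grip_width: 36.8
finger_force: 0.0
time: 28.15
tool_pos: [467.5, 160.3, 321.6]
tcp_rot: [3.141, -0.539, 0.125]
contact_force: [0.2, -0.4, 0.9]
grip_width: 36.6
finger_force: 0.0
pred tip [ 57.69   277.2183]
pred tip [216.2154 219.6335]
pred grip ends [array([128.7429, 176.1254]), array([161.9645, 220.3855])]
```

View pics/c7.png

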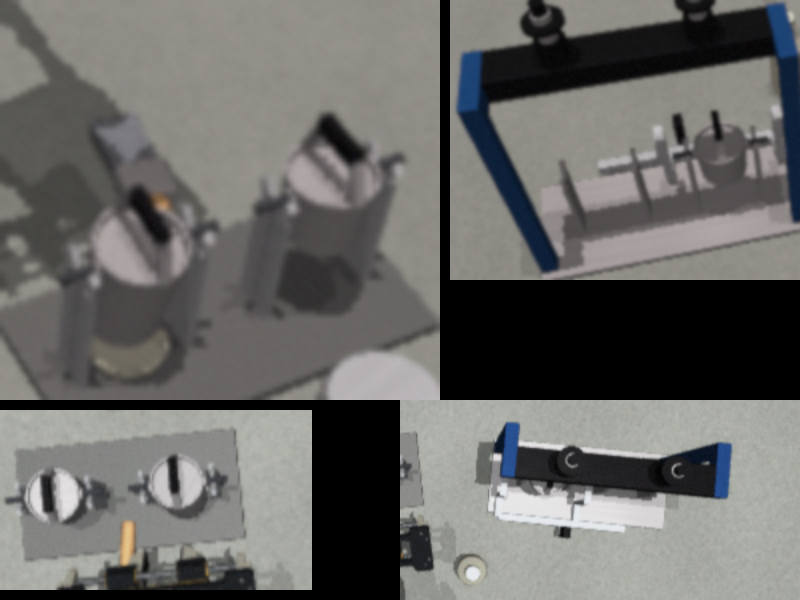

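The bucket hangs by both trunnions in the free bay over the dish and looks upright like its neighbour. The lock bar is open and the shallow buckets are in place. I'll check that everything is at rest, then hand in.

```bash
python3 - <<'E'
from h import *
I=[bot.capture("scene")["color"].astype(int)[190:255,300:345] for _ in range(12)]
print([int(abs(I[i]-I[0]).max()) for i in range(12)],[round(float(abs(I[i]-I[0]).mean()),2) for i in range(12)])
# bar axis (dark blob) of deep vs rack bucket in the top view: centre and angle
c=bot.capture("top");m=(c["color"].max(2)<60).astype(np.uint8);m[:185]=0;m[230:]=0;m[:,:150]=0;m[:,250:]=0
n,l,st,ce=cv2.connectedComponentsWithStats(m)
for i in range(1,n):
    if st[i,4]>30: print(st[i],onz(c,ce[i],170))
E
```

```text
[0, 15, 16, 16, 17, 17, 16, 15, 17, 16, 16, 17] [0.0, 0.71, 0.7, 0.72, 0.71, 0.71, 0.72, 0.71, 0.72, 0.71, 0.71, 0.71]
[229 188   5  18  64] [563.7975 170.7555 170.    ]
[166 198   6  18  82] [537.6418 321.9042 170.    ]
```

At rest, but the bucket's bar is about 7 mm too far in +x (563.8, against 556.4). Friction is holding the tilt at about 0.15 rad, which is over the limit. I'll straighten it with a vertical tool: fingers either side of the bar's ends, closed to 46 mm around the 44 mm bar so that they only centre it.

```bash
python3 -m crank '[[0,0,0,0,-0.18,0],[0,0,0,0,-0.18,0],[0,0,0,0,-0.18,0],[0,0,0,0,0,-0.1745],[0,0,0,0,0,-0.1745]]' 80
python3 -m crank '[[0,0,0,0,0,-0.1745],[0,0,0,0,0,-0.1745],[0,0,0,0,0,-0.1745],[0,0,0,0,0,-0.1745],[0,0,0,0,0,-0.1745]]'
python3 -m crank '[[0,0,0,0,0,-0.1745],[0,0,0,0,0,-0.1745],[0,0,0,0,0,0]]'
python3 - <<'E'
from g import *
s=bot.get_obs();print(s["tool_pos"],s["tcp_rot"],s["joint_positions"],s["grip_width"])
print((R.from_euler("xyz",s["tcp_rot"]).inv()*E(np.pi,0,.125+np.pi/2)).as_rotvec())
go((556.4,171.5,240))
E
```

```text
time: 29.52
tool_pos: [468.2, 160.3, 320.8]
tcp_rot: [-3.141, 0.002, 0.48]
contact_force: [0.4, 1.0, 0.7]
grip_width: 73.0
finger_force: 0.0
time: 30.15
tool_pos: [467.6, 160.3, 321.5]
tcp_rot: [-3.141, 0.001, 1.352]
contact_force: [-0.2, 0.5, -0.0]
grip_width: 73.4
finger_force: 0.0
time: 30.52
tool_pos: [467.6, 160.3, 321.5]
tcp_rot: [-3.141, 0.0, 1.694]
contact_force: [-0.1, 0.4, 0.1]
grip_width: 73.2
finger_force: 0.0
[467.5904 160.3422 321.5212] [-3.1408  0.0003  1.6942] [ 0.1753  0.2271  1.4232 -0.0003  1.4921  0.052 ] 73.23884538669122
[-0.0008  0.0003 -0.0016]
 [ 0.1704 89.5758 81.4462] rotvec axis z [-0.0008 -0.0004 -1.    ]
```

```bash
python3 -m crank '[[0,0.0224,0.0204,0,0,0],[0,0.0224,0.0204,0,0,0],[0,0.0224,0.0204,0,0,0],[0,0.0224,0.0204,0,0,0],[0,0,0,0,0,0]]'
python3 - <<'E'
from g import *
go((556.4,171.5,157))
c,T=wrist();m=(c["color"].max(2)<45).astype(np.uint8)
n,l,st,ce=cv2.connectedComponentsWithStats(m)
for i in range(1,n):
    if st[i,4]>100 : print(st[i],ce[i],onz(c,ce[i],162,T))
yw=.125;x=np.array([np.cos(yw),np.sin(yw),0])
for d in(0,7):print(d,[proj(c,np.array([556.4,171.5,162])+(d+k)*x,T) for k in(-22,22)])
E
```

```text
time: 31.15
tool_pos: [556.3, 171.3, 237.7]
tcp_rot: [-3.137, 0.001, 1.692]
contact_force: [-0.1, -0.6, 0.4]
grip_width: 73.6
finger_force: 0.0
 [ 0.2612  0.5219 80.745 ] rotvec axis z [-0.0047 -0.0011 -1.    ]
[274  51  12  28 165] [279.2242  66.1091] [545.0413 267.6351 162.    ]
[275 123  10  35 170] [278.8235 138.9294] [550.0977 224.4066 162.    ]
[ 257  208   66   22 1263] [289.1805 218.6097] [563.594 172.241 162.   ]
[    0   249   560   171 43735] [218.6224 354.8836] [524.2301  57.4235 162.    ]
[356 249  12  33 223] [360.2108 262.435 ] [617.4454 146.2744 162.    ]
[  378   257   182    99 11713] [492.1122 304.3778] [718.8347 125.3739 162.    ]
[367 318  24  28 308] [380.5162 329.9545] [642.4892  94.2488 162.    ]
0 [array([246.2284, 218.479 ]), array([310.9028, 218.3343])]
7 [array([256.5106, 218.456 ]), array([321.2015, 218.3112])]
```

The wrist blob confirms it: the bar spans columns 257–323, which matches the prediction for a 7 mm offset. I'll go down and centre it.

```bash
python3 -m crank '[[0,0,0.02,0,0,0],[0,0,0.02,0,0,0],[0,0,0.02,0,0,0],[0,0.0005,0.013,0,0,0],[0,0,0.007,0,0,0]]'
python3 -m crank '[[0,0,0,0,0,0],[0,0,0,0,0,0]]' 65
python3 -m crank '[[0,0,0,0,0,0],[0,0,0,0,0,0]]' 57
python3 -m crank '[[0,0,0,0,0,0],[0,0,0,0,0,0],[0,0,0,0,0,0]]' 51
python3 -m crank '[[0,0,0,0,0,0],[0,0,0,0,0,0],[0,0,0,0,0,0]]' 75
python3 -m crank '[[0,0,-0.01,0,0,0],[0,0,-0.02,0,0,0],[0,0,-0.02,0,0,0],[0,0,-0.02,0,0,0],[0,0,-0.01,0,0,0]]'
python3 - <<'E'
from g import *
for k in range(2):
    c,T=wrist();m=(c["color"].max(2)<45).astype(np.uint8)
    n,l,st,ce=cv2.connectedComponentsWithStats(m)
    for i in range(1,n):
        if st[i,4]>100 and ce[i][1]<250: print(st[i],ce[i],onz(c,ce[i],170,T))
yw=.125;x=np.array([np.cos(yw),np.sin(yw),0])
for d in(0,7):print(d,[proj(c,np.array([556.4,171.5,162])+(d+k)*x,T) for k in(-22,22)])
E
```

```text
time: 31.82
tool_pos: [556.7, 171.6, 160.2]
tcp_rot: [-3.141, 0.0, 1.695]
contact_force: [0.0, -0.5, -0.1]
grip_width: 73.5
finger_force: 0.0
time: 32.08
tool_pos: [557.2, 171.6, 160.7]
tcp_rot: [3.141, 0.0, 1.696]
contact_force: [-0.3, -0.4, 1.1]
grip_width: 60.9
finger_force: 0.0
time: 32.33
tool_pos: [557.1, 171.6, 160.4]
tcp_rot: [3.141, 0.0, 1.696]
contact_force: [0.8, 0.4, 0.6]
grip_width: 52.6
finger_force: 0.2
time: 32.7
tool_pos: [556.8, 171.5, 159.9]
tcp_rot: [-3.141, 0.0, 1.696]
contact_force: [0.3, -0.2, 0.5]
grip_width: 46.8
finger_force: 0.2
time: 33.08
tool_pos: [556.7, 171.5, 159.9]
tcp_rot: [-3.141, 0.0, 1.696]
contact_force: [-0.2, -0.2, -0.1]
grip_width: 67.9
finger_force: 0.0
time: 33.7
tool_pos: [557.3, 171.6, 241.8]
tcp_rot: [3.14, 0.0, 1.696]
contact_force: [1.2, -0.9, 0.5]
grip_width: 68.7
finger_force: 0.0
[272  52  12  28 147] [277.4354  67.3537] [545.2635 266.8335 170.    ]
[ 248  208   65   20 1219] [279.7416 217.9016] [558.4866 173.6366 170.    ]
[272  52  11  28 160] [277.0312  66.8937] [545.303  267.1937 170.    ]
[ 248  208   65   19 1213] [279.7428 217.0775] [558.7636 174.0545 170.    ]
0 [array([244.0545, 216.7841]), array([307.5296, 216.7156])]
7 [array([254.1584, 216.7732]), array([317.6202, 216.7047])]
```

```bash
python3 -m crank '[[0,-0.03,-0.03,0,0,0],[0,-0.04,-0.03,0,0,0],[0,-0.04,-0.03,0,0,0],[0,-0.04,0,0,0,0],[0,-0.03,0,0,0,0]]'
python3 -m crank '[[0,0,0,0,0,0],[0,0,0,0,0,0]]'
python3 - <<'E'
from h import *
for k in range(2):
    c=bot.capture("top");m=(c["color"].max(2)<60).astype(np.uint8);m[:185]=0;m[230:]=0;m[:,:150]=0;m[:,250:]=0
    n,l,st,ce=cv2.connectedComponentsWithStats(m);P=[]
    for i in range(1,n):
        if st[i,4]>30 and st[i,2]<9: P.append(onz(c,ce[i],168)); print(st[i],P[-1])
    d=P[0]-P[1];print(d,np.linalg.norm(d),"x offset in rack frame (rel. to neighbour)",[d@[np.cos(a),np.sin(a),0] for a in(.122,.125,.128)])
    bot.get_obs()
E
```

```text
time: 34.42
tool_pos: [376.6, 148.9, 329.9]
tcp_rot: [-3.14, 0.0, 1.696]
contact_force: [0.0, 0.3, 0.5]
grip_width: 68.8
finger_force: 0.0
time: 34.67
tool_pos: [378.8, 149.2, 329.9]
tcp_rot: [-3.141, 0.0, 1.696]
contact_force: [-0.3, -0.1, -0.1]
grip_width: 68.7
finger_force: 0.0
[230 190   5  19  59] [558.4894 170.315  168.    ]
[166 198   6  18  86] [537.9843 322.4014 168.    ]
[  20.5051 -152.0864    0.    ] 153.46247882827856 x offset in rack frame (rel. to neighbour) [np.float64(1.844166080095906), np.float64(1.3838042787514793), np.float64(0.9234300231778914)]
[230 190   4  19  60] [558.6148 170.3812 168.    ]
[166 198   6  18  84] [538.1653 322.4117 168.    ]
[  20.4495 -152.0305    0.    ] 153.399671743054 x offset in rack frame (rel. to neighbour) [np.float64(1.7957869633958818), np.float64(1.3356120922736163), np.float64(0.8754252006515398)]
```

The bar is now about 1.4 mm from upright relative to its neighbour, a tilt of roughly 0.03 rad. The robot is clear of everything, so I'm handing in.

```bash
python3 -c "
from plant import bot
print(bot.close_job())"
```

```text
the job is handed in; nothing more can be done
None
```

I handed the job in at about 35 s with the deep bucket hanging at rest in the rack's free bay (tilt about 0.03 rad by camera), the retaining bar slid open about 23–24 mm, and the shallow buckets, bottle, can and brush never touched; the hand-in printed no verdict.

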